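Wind a tiffin box into line and hold it in a ratchet clamp

ROBOT

A 6-joint arm with a two-finger parallel gripper is mounted at the origin on the work surface. World frame = base frame: x ahead of the robot, y to its left, z up, the work surface at z = 0. Lengths are in m, angles in rad, forces in N, time in s.
With the tool pointing down it reaches from about 0.35 to 0.95 m from the base axis. Payload 17.4 kg.
Tool frame: the origin (TCP) lies midway between the tips of the shut fingers; the grasp point (between the pads) lies 19 mm behind it; z points along the fingers, y is the line along which they close (so a half turn about z gives the same grasp; the last joint's range is limited). The gripper opens to 93 mm and grips with 3 to 60 N. Pads are 15 mm wide; open, the fingers measure 128 mm over their backs; the gripper's body (75 mm by 188 mm) begins 65 mm behind the grasp point.
Start: joints at [-1.377, 0.116, 1.442, -0, 1.584, -0.038], TCP at [0.155, -0.657, 0.219] pointing down, gripper open.
Joint ranges: [-2.83, 2.83], [-0.83, 2.19], [0.07, 2.5], [-1.14, 4.28], [0.01, 3], [-2.97, 2.97]. Speed limits (rad/s): [1.89, 1.89, 2.22, 3.14, 3.14, 3.14].

INTERFACE

Orientations are given as a unit quaternion [x, y, z, w].
In Python, from bench import env gives the robot as it stands. The module is installed in compiled form; this text tells all that it offers.
- The arm moves only by the tool move_arm, never from a script. Its argument "deltas" is a list that holds one entry, the list of rows, each a list of 7 numbers: the turn, a rotation vector about the tool's x, y, z in shares of 120 degrees (1.0 is 120 degrees), then the shift along the tool's x, y, z in shares of 100 cm (1.0 is 100 cm), then the opening, from 0 (shut) to 1 (fully open). In form: [[[wx, wy, wz, x, y, z, grip], ...]]. A call has 1 to 20 rows; each row is the pose to reach, as a shift and turn from the pose commanded when the call began, along the tool's axes at that moment; what a row does not reach only later rows make up. A row lasts 1/8 s, in which the tool goes at most 62.5 mm and 10.7 degrees, less where a joint would pass 70% of its speed; a pose out of reach is approached as far as the arm can. A call with a gripper value outside its range is refused whole. The fingers move at their own pace and stop on an object; the grip force is fixed at half the most. Time passes only in rows, so rows that repeat a pose let the fingers close. It gives the time, the measured TCP pose, the force, the opening and the grip force at its end, in the units of the state.
- env.get_obs(): the state, without advancing time (a new reading comes with each control period).
- env.grab_frame(name): name is "scene" or "top" or "wrist"; returns (picture, depth): 420x560x3 uint8, red, green, blue; 420x560 float32, m along the optical axis (not along the pixel's ray), 0 where there is no reading.
- env.camera_params(name): a dict with "mtx" (3x3 intrinsics, pixels), "R" (3x3) and "t" (3): a world point X has camera coordinates R X + t. Camera axes: x right, y down, z forward; pixel columns grow to the right and rows downward; lengths in m; the calibration is good to about 2 mm. A picture is of the moment at which its call begins: read the wrist's pose just before it. camera_params takes no time and is no camera call; for the wrist camera it gives the pose at the moment of the call.
- env.finish_job(): hands the job in; it is judged then, once.
The state is a dict: "t": time; "joints": joint angles; "qvel": joint speeds; "joint_torque": joint torques, N m; "eef_pos": TCP position; "ee_rot": TCP orientation; "force": force on the tool from outside, world axes, zero at the start; "moment": the same for the moment, N m; "grip_width": finger opening in m; "grasp_force": force on a finger pad.
Only numpy, scipy, OpenCV 4.12 (cv2) and the standard library are available. Lean on these libraries where they do the work, as an engineer would, in place of code of your own. Each camera call takes 0.05 s, during which the arm holds its last target. There are 200 camera calls.

TASK

The tiffin box with the freshly glued wall stands in the tray of the little cross-slide: turn the slide's handwheel, regrasping as needed, until the box is centred in front of the clamp's round pad. Then pump the clamp's trigger against its handle until the pad presses on the box with its spring stem pushed in about halfway (10 mm), gently and never anywhere near fully in, which would crush the glued wall. The trigger has no lock, so finish while still holding it squeezed like that; do not push the box, tray or jaw by hand, and leave the mug, jar and spatula alone.

Things in the scene. Friction and masses are not known exactly. Their poses are not given: they have to be found in the camera images.
- box: Closed tiffin box of orange plastic, 100 (its x) x 90 (its y) x 60 mm high, about 0.3 kg, dark seam round it, steel latch on each x end. Loose in the tray with 1.5 mm play; origin at the centre of its underside, 22 mm above the counter. Its x axis lies along the slide's travel, its y axis along the clamp's push, within about 2 degrees.
- tray: Aluminium cross-slide tray 125 x 115 mm with 10 mm rims and a 55 mm tall fence on its +y side (away from the clamp) that backs the box. Origin on the counter under the tray's centre. It slides along its own x axis only, driven by the handwheel: 18 mm per radian.
- wheel (a joint): Angle of the handwheel, rad, 0 at the start, stops at -0.1 and 4.1; grows counterclockwise seen from above. Each radian moves tray and box 18 mm along the tray's +x (away from the wheel). Getting in line takes 1.6 to 3.1 rad. It turns stiffly (about 0.1 N m) and stays where it is left.
- wheel_grip (a point): Grip point of the handwheel: on its upright axis, 88 mm above the counter, in the middle of the black grip bar standing on the 100 mm steel disc. Bar 60 mm long, 14 mm thick, from 63 mm (top of the disc) to 105 mm above the counter. The point's x axis runs along the bar and turns with the wheel.
- clamp: One-hand ratchet clamp screwed to the counter. Origin on the counter below the centre of the pad's face as it stands at the start; +y is the way the jaw advances to the box, the handle sticks out along -x. The box is in line when its origin has x = 0 in this frame. 18 to 36 mm from pad to box at the start. Its highest part, the ratchet lever, is 85 mm above the counter.
- squeeze (a point): Point fixed on the clamp, 58 mm above the counter, 140 mm along its -x from the bar: the midpoint of handle and fully squeezed trigger, which then measure 26 mm over both (46 mm released). The handle's outer face stays 13 mm away to the -y side; the released trigger's outer face is 33 mm away to the +y side, so centred here open at least 70 mm. Close and open across the clamp's y axis to pump.
- trigger_mid (a point): Middle of the trigger at the grip point, 58 mm above the counter: upright steel lever 10 mm thick; released it lies 28 mm to the +y side of point squeeze and parallel to the fixed black handle, an upright bar 12 mm thick. Both run along the clamp's x and span 35 to 75 mm above the counter. It pivots 80 mm away, beside the bar.
- trigger (a joint): Trigger angle, rad: 0 released, 0.25 fully squeezed (20 mm at the grip point). A spring returns it; squeezing takes about 3 to 15 N there. Moving in, a pawl catches the jaw's next tooth (5 mm pitch) after 0 to 5 mm and pushes the jaw on, 60 mm per radian: mostly 10 mm, at most 15 mm in a full stroke. Moving out it clicks back over the teeth.
- jaw: Sliding bar of the clamp with ratchet teeth on top and a black head, carrying the sprung pad. Origin coincides with the clamp's at the start and moves along the clamp's +y; up to 80 mm travel. Friction of 3.5 N holds it, so when the trigger is let go the pad keeps pressing with at most about 3.5 N (5 mm).
- pad (a joint): How far the pad's spring stem is pushed in, m: 0 free, 0.023 fully in. Spring of 700 N/m, so 0.010 m is 7 N on the box; past 0.016 m the box counts as crushed.
- pad_face (a point): Centre of the face of the round rubber pad, 28 mm across, 50 mm above the counter; moves with the jaw and pad. The pad touches the box's -y wall.
- mug: Ceramic mug, 80 mm wide, 90 mm high, standing aside; origin at the centre of its underside. Bystander.
- jar: Glass jar, 70 mm wide, 110 mm high, standing aside; origin at the centre of its underside. Bystander.
- spatula: Spatula lying on the counter. Bystander.
Not all that is in view belongs to the job. Several things have the shape of the box; the one meant has the colours described above.

How it is judged:
By the outcome, as a careful person would: the job done as asked, in the order asked, and still so for the second after the job is handed in, while the arm keeps its last pose, push and grip.
It also fails if it takes over 72 s, if anything falls off the work surface, if the arm or the gripper's body presses on something with over 40 N, if the wrist force passes 120 N, or if a joint passes its speed limit or range.

## Working session

There is one attempt and no reset: what is moved stays moved. The work goes in short steps, Python scripts to look and compute and a tool call to move; the robot and the scene stay as the last step left them, time stands still between calls to the robot, and variables do not carry over. Pictures are saved under pics/ and viewed, at most 10 in all, crops included, and the job is handed in when it is done.

Besides the shell and the picture viewer there is one more tool, called after ">>>" by a JSON object that holds its "method" and its "body". move_arm: Moves the arm, as the interface text tells. Its arguments: {"type":"object","properties":{"deltas":{"type":"array","items":{"type":"array","items":{"type":"array","items":{"type":"number"}}}}},"required":["deltas"]}

```bash
mkdir -p pics
cat > h.py <<'E'
import numpy as np, cv2, pickle
from bench import env
def grab(n):
    p=env.camera_params(n); im,d=env.grab_frame(n)
    return im,d,p
def save(n,im): cv2.imwrite('pics/'+n+'.png',cv2.cvtColor(im,cv2.COLOR_RGB2BGR))
def ray(p,u,v,z):
    R=np.array(p['R']);t=np.array(p['t']);c=-R.T@t
    d=R.T@np.linalg.inv(p['mtx'])@np.array([u,v,1.0])
    return c+d*(z-c[2])/d[2]
def cloud(d,p):
    R=np.array(p['R']);t=np.array(p['t']);h,w=d.shape
    u,v=np.meshgrid(np.arange(w),np.arange(h))
    X=np.stack([u,v,np.ones_like(u)],-1)@np.linalg.inv(p['mtx']).T*d[...,None]
    return (X-t)@R
E
python3 - <<'E'
from h import *
for n in('top','scene'):
    im,d,p=grab(n); save(n+'0',im); pickle.dump((im,d,p),open(n+'0.pkl','wb'))
    print(n,-np.array(p['R']).T@p['t'],(d>0).mean())
o=env.get_obs();print({k:np.round(v,3) for k,v in o.items()})
E
```

```text
top [ 0.41010724 -0.01798482  1.13010219] 0.9957525510204082
scene [ 1.0896365  -0.21560863  0.84359967] 0.9958843537414966
{'t': np.float64(0.1), 'joints': array([-1.377,  0.116,  1.442,  0.   ,  1.584, -0.038]), 'qvel': array([ 0.   ,  0.001, -0.001, -0.001,  0.001, -0.001]), 'joint_torque': array([-0.0000e+00, -7.2290e+01, -6.2387e+01,  7.8000e-02,  2.3000e-02,
       -0.0000e+00]), 'eef_pos': array([ 0.155, -0.657,  0.218]), 'ee_rot': array([ 0.993,  0.116, -0.   , -0.   ]), 'force': array([-0.072, -0.317,  0.011]), 'moment': array([ 0.008, -0.006, -0.004]), 'grasp_force': np.float64(0.0), 'grip_width': np.float64(0.093)}
```

View pics/top0.png

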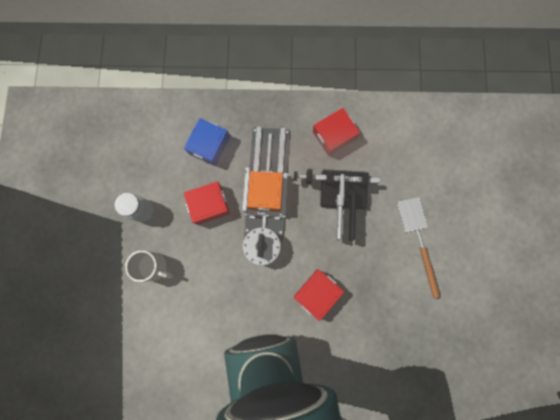

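View pics/scene0.png

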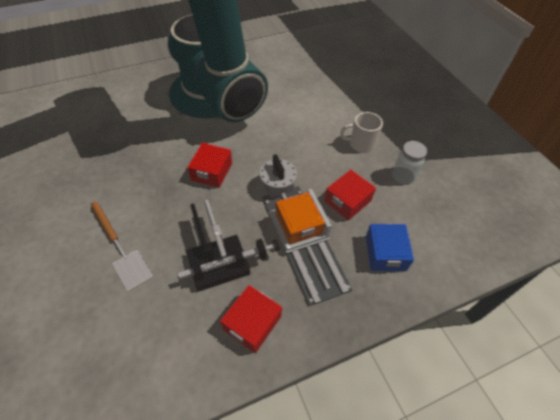

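Top view: the orange box is at (265,190). Possible mix-ups are the reds at (336,130), (206,203) and (319,295), and the blue at (206,142). I choose the orange one in the tray. The wheel is at (262,246), its dark bar about upright in the image. The clamp's trigger (steel) is at (341,210), its handle (black) at (352,215), and the pad at about (293,177). The scene view agrees: box (301,217), wheel (279,174), handle and trigger (205,225).

Run:
```python
from h import *
im,d,p=pickle.load(open('top0.pkl','rb'))
save('crop0',cv2.resize(im[110:280,220:400],None,fx=4.4,fy=3.5,interpolation=cv2.INTER_CUBIC)[:600,:800])
for n in('top','scene'):
    im,d,p=pickle.load(open(n+'0.pkl','rb')); X=cloud(d,p); hsv=cv2.cvtColor(im,cv2.COLOR_RGB2HSV)
    m=((hsv[...,0]>6)&(hsv[...,0]<18)&(hsv[...,1]>180)&(hsv[...,2]>120)&(X[...,2]>.072)&(X[...,2]<.095))
    k,l,s,c=cv2.connectedComponentsWithStats(m.astype(np.uint8)); i=1+np.argmax(s[1:,4]); P=X[l==i]
    r=cv2.minAreaRect((P[:,:2]*1000).astype(np.float32)); print(n,'box',P.mean(0),r)
    def near(c,rr): return np.hypot(X[...,0]-c[0],X[...,1]-c[1])<rr
    bx=P.mean(0)
    # wheel: disc z 55..70, bar z>80
    w=ray(p,*((262,246) if n=='top' else (279,174)),.07)
    m=near(w,.09)&(X[...,2]>.056)&(X[...,2]<.07)&(X[...,0]<bx[0]-.06); Q=X[m]
    print('disc',cv2.minEnclosingCircle((Q[:,:2]*1000).astype(np.float32)),Q[:,2].mean(),m.sum())
    m=near(w,.05)&(X[...,2]>.095)&(X[...,2]<.115); Q=X[m]
    print('bar',Q.mean(0),cv2.minAreaRect((Q[:,:2]*1000).astype(np.float32)),m.sum())
    h=ray(p,*((346,215) if n=='top' else (205,222)),.07)
    m=near(h,.06)&(X[...,2]>.062)&(X[...,2]<.085); 
    for nm,mm in(('dark',m&(hsv[...,2]<75)),('light',m&(hsv[...,2]>110))):
        Q=X[mm]
        if len(Q)>10:
            L=cv2.fitLine((Q[:,:2]*1000).astype(np.float32),cv2.DIST_HUBER,0,.01,.01).ravel();print(nm,Q.mean(0),L,np.degrees(np.arctan2(L[1],L[0])),Q.min(0),Q.max(0),len(Q))
```

```text
Traceback (most recent call last):
ValueError: attempt to get argmax of an empty sequence
```

View pics/crop0.png

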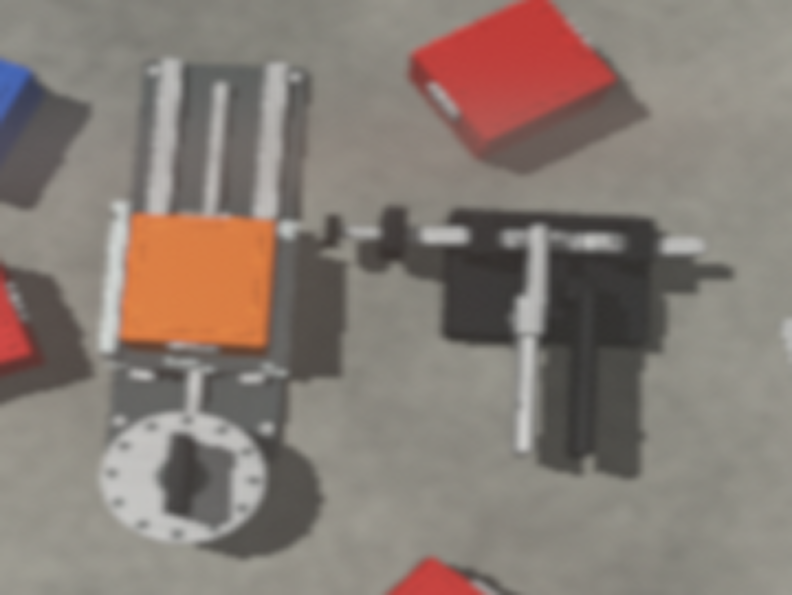

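The close crop confirms the choice: an orange box in the tray, its fence on the left, the pad at crop (333,230), and the wheel's dark bar at (182,473). My colour and height thresholds need a check.

```bash
cat > m.py <<'E'
from h import *
for n in('top','scene'):
    im,d,p=pickle.load(open(n+'0.pkl','rb')); X=cloud(d,p); hsv=cv2.cvtColor(im,cv2.COLOR_RGB2HSV)
    b=(265,190) if n=='top' else (301,217)
    print(n,'boxpx',X[b[1],b[0]],hsv[b[1],b[0]],'counter',X[60+40,200] if n=='top' else X[330,150])
    m=((hsv[...,0]>4)&(hsv[...,0]<20)&(hsv[...,1]>150)&(hsv[...,2]>100)&(abs(X[...,2]-X[b[1],b[0],2])<.008))
    k,l,s,c=cv2.connectedComponentsWithStats(m.astype(np.uint8)); P=X[l==l[b[1],b[0]]]
    print('box',P.mean(0),cv2.minAreaRect((P[:,:2]*1000).astype(np.float32)))
    bx=P.mean(0)
    def near(c,rr): return np.hypot(X[...,0]-c[0],X[...,1]-c[1])<rr
    w=ray(p,*((262,246) if n=='top' else (279,174)),.07)
    m=near(w,.09)&(X[...,2]>.055)&(X[...,2]<.07)&(X[...,0]<bx[0]-.065); Q=X[m]
    if len(Q):print('disc',cv2.minEnclosingCircle((Q[:,:2]*1000).astype(np.float32)),np.median(Q[:,2]),m.sum())
    m=near(w,.05)&(X[...,2]>.095)&(X[...,2]<.115); Q=X[m]
    if len(Q):print('bar',Q.mean(0),cv2.minAreaRect((Q[:,:2]*1000).astype(np.float32)),m.sum())
    h=ray(p,*((346,215) if n=='top' else (205,222)),.07)
    m=near(h,.065)&(X[...,2]>.06)&(X[...,2]<.085); 
    for nm,mm in(('dark',m&(hsv[...,2]<75)),('light',m&(hsv[...,2]>110))):
        Q=X[mm]
        if len(Q)>10:
            L=cv2.fitLine((Q[:,:2]*1000).astype(np.float32),cv2.DIST_HUBER,0,.01,.01).ravel();print(nm,Q.mean(0),L,np.degrees(np.arctan2(L[1],L[0])),Q.min(0),Q.max(0),len(Q))
E
python3 m.py
```

```text
top boxpx [0.62134629 0.0455342  0.08475652] [ 11 175 218] counter [ 9.11234876e-01  2.54721260e-01 -6.51644845e-04]
box [0.62207289 0.04633589 0.08308859] ((622.3373413085938, 46.446075439453125), (86.90708923339844, 96.15038299560547), 87.70626068115234)
disc ((474.9902648925781, 52.53541946411133), 49.99372482299805) 0.06330637187445101 938
bar [0.47399045 0.05216363 0.10465518] ((475.1444396972656, 52.48096466064453), (14.102242469787598, 59.011661529541016), 87.73603057861328) 128
dark [ 0.56230426 -0.1885682   0.07336944] [ 9.9958837e-01 -2.8690433e-02  5.6032043e+02 -1.8846230e+02] -1.6440661 [ 0.49735728 -0.19641908  0.06079848] [ 0.62427164 -0.17821142  0.08045947] 250
light [ 0.553759   -0.15345509  0.07570785] [ 9.9986184e-01 -1.6623542e-02  5.5216162e+02 -1.5324266e+02] -0.9525025 [ 0.49822431 -0.16219996  0.06053175] [ 0.62036425 -0.14634811  0.08496537] 174
scene boxpx [0.64236127 0.04531585 0.08179523] [ 14 242 193] counter [ 0.73734331 -0.35558235 -0.00236364]
box [0.62894474 0.04705542 0.08101276] ((626.309326171875, 48.242576599121094), (89.65559387207031, 100.31511688232422), 87.16889190673828)
disc ((475.1747131347656, 55.35426330566406), 50.939693450927734) 0.061194867666005334 716
bar [0.47814238 0.05371479 0.10238378] ((475.7169189453125, 55.08806610107422), (15.105411529541016, 62.304420471191406), 87.84291076660156) 110
dark [ 0.56840597 -0.18720873  0.07206284] [ 9.9941468e-01 -3.4209702e-02  5.6504498e+02 -1.8728821e+02] -1.960454 [ 0.50077825 -0.19571255  0.06466824] [ 0.62491537 -0.17567055  0.07554811] 224
light [ 0.57096802 -0.15195636  0.07724197] [ 9.9963838e-01 -2.6890611e-02  5.6576904e+02 -1.5187918e+02] -1.5409043 [ 0.49856815 -0.16060225  0.06176249] [ 0.62379628 -0.14436332  0.08497451] 179
```

```bash
cat >> h.py <<'E'
from scipy.spatial.transform import Rotation as Ro
def todelta(pos,yaw_y,pos0=None,q0=None):
    """tool-frame shift cm + rotvec for TCP pos, pointing down, tool y at world azimuth yaw_y deg"""
    o=env.get_obs(); R0=Ro.from_quat(o['ee_rot'] if q0 is None else q0); a=np.radians(yaw_y)
    y=np.array([np.cos(a),np.sin(a),0]);z=np.array([0,0,-1.]);x=np.cross(y,z)
    R1=Ro.from_matrix(np.stack([x,y,z],1))
    return np.round((R0.inv()*R1).as_rotvec(),4),np.round(R0.inv().apply(np.array(pos)-(o['eef_pos'] if pos0 is None else pos0))*100,2)
E
python3 - <<'E'
from h import *
for n in('top','scene'):
    im,d,p=pickle.load(open(n+'0.pkl','rb')); X=cloud(d,p)
    for zlo,zhi,ylo,yhi,nm in((.04,.068,-.035,-.008,'pad'),(.04,.1,-.1,-.04,'head/bar'),(.03,.1,-.26,-.205,'bar tail'),(.04,.1,-.20,-.10,'mid')):
        m=(X[...,2]>zlo)&(X[...,2]<zhi)&(X[...,1]>ylo)&(X[...,1]<yhi)&(X[...,0]>.6)&(X[...,0]<.7);Q=X[m]
        if len(Q):print(n,nm,len(Q),np.percentile(Q,[2,50,98],axis=0).round(4).tolist())
    m=(X[...,2]>.042)&(X[...,2]<.085)&(X[...,1]>-.05)&(X[...,1]<.0)&(X[...,0]>.62)&(X[...,0]<.69)
    print(np.c_[np.argwhere(m)[:, ::-1],(X[m]*1000).round()][::3].astype(int).tolist())
print(todelta([.475,.054,.15],-92.4))
E
```

```text
top pad 20 [[0.6571, -0.0345, 0.0527], [0.6679, -0.0329, 0.0605], [0.682, -0.0313, 0.0661]]
top head/bar 150 [[0.6512, -0.0974, 0.0435], [0.6671, -0.0721, 0.0632], [0.6841, -0.0427, 0.0763]]
top bar tail 321 [[0.6032, -0.2572, 0.0301], [0.6539, -0.2218, 0.0522], [0.6859, -0.2058, 0.0743]]
top mid 445 [[0.6021, -0.1964, 0.0456], [0.6555, -0.1569, 0.07], [0.6803, -0.1035, 0.0879]]
[[294, 171, 682, -31, 57], [297, 171, 683, -40, 56], [296, 172, 678, -37, 63], [295, 173, 675, -34, 61], [294, 174, 671, -31, 66], [297, 174, 671, -39, 67], [294, 175, 669, -31, 63], [297, 175, 669, -40, 62], [300, 175, 671, -48, 56], [296, 176, 666, -37, 65], [299, 176, 668, -45, 57], [295, 177, 664, -34, 60], [298, 177, 667, -43, 51], [294, 178, 661, -32, 62], [294, 179, 659, -32, 58], [294, 180, 658, -32, 52]]
scene pad 39 [[0.6627, -0.0345, 0.0477], [0.6766, -0.0315, 0.0599], [0.685, -0.0272, 0.0639]]
scene head/bar 242 [[0.6553, -0.0981, 0.0431], [0.6736, -0.0732, 0.0567], [0.6882, -0.0432, 0.0735]]
scene bar tail 315 [[0.6183, -0.2582, 0.0305], [0.6678, -0.2254, 0.0555], [0.6826, -0.2072, 0.0715]]
scene
[... 197 characters left out ...]
75, 241, 669, -33, 62], [272, 242, 660, -36, 45], [275, 242, 671, -33, 60], [278, 242, 674, -27, 62], [275, 243, 673, -34, 59], [278, 243, 676, -28, 60], [273, 244, 670, -38, 54], [276, 244, 676, -33, 60], [268, 245, 668, -50, 52], [271, 245, 671, -44, 54], [274, 245, 674, -37, 54], [277, 245, 680, -32, 60], [269, 246, 671, -49, 53], [272, 246, 675, -43, 55], [275, 246, 679, -37, 57], [278, 246, 680, -30, 54], [271, 247, 673, -45, 49], [274, 247, 676, -38, 49], [277, 247, 681, -33, 53], [270, 248, 675, -48, 49], [276, 248, 683, -36, 54], [279, 248, 684, -29, 51], [277, 249, 684, -34, 50], [276, 250, 685, -37, 48]]
(array([-1.000e-03,  1.000e-04,  2.737e-01]), array([ 47.47, -61.82,   6.86]))
```

Units first: shifts go in shares of 100 cm and turns go in shares of 120 degrees. So -61.8 cm / 100 = -0.618, 47.5 cm / 100 = 0.475, 0.274 rad / 2.0944 = 0.1308.

>>> {"method": "move_arm", "body": {"deltas": [[[0,0,0.1308,0.475,-0.618,0.01,1],[0,0,0.1308,0.475,-0.618,0.01,1],[0,0,0.1308,0.475,-0.618,0.01,1],[0,0,0.1308,0.475,-0.618,0.01,1],[0,0,0.1308,0.475,-0.618,0.01,1],[0,0,0.1308,0.475,-0.618,0.01,1],[0,0,0.1308,0.475,-0.618,0.01,1],[0,0,0.1308,0.475,-0.618,0.01,1],[0,0,0.1308,0.475,-0.618,0.01,1],[0,0,0.1308,0.475,-0.618,0.01,1],[0,0,0.1308,0.475,-0.618,0.01,1],[0,0,0.1308,0.475,-0.618,0.01,1],[0,0,0.1308,0.475,-0.618,0.01,1],[0,0,0.1308,0.475,-0.618,0.01,1],[0,0,0.1308,0.475,-0.618,0.01,1],[0,0,0.1308,0.475,-0.618,0.01,1]]]}}

```text
t: 2.1
eef_pos: [0.4752, 0.0528, 0.2088]
ee_rot: [1.0, -0.022, 0.0, 0.0]
force: [0.5, 0.2, 0.1]
grip_width: 0.0933
grasp_force: 0.0
```

Run:
```python
from h import *
im,d,p=grab('wrist'); save('w1',im); pickle.dump((im,d,p),open('w1.pkl','wb'))
o=env.get_obs();print(o['t'],o['eef_pos'],o['ee_rot'],o['joints'].round(3),-np.array(p['R']).T@p['t'])
print(todelta([.475,.054,.071],-92.4))
```

```text
2.15 [0.47520461 0.05276658 0.20881556] [ 9.99762402e-01 -2.17968693e-02  1.91135739e-04  1.98377949e-05] [ 0.057 -0.321  1.862 -0.     1.601  1.672] [0.5437262  0.05003411 0.37390184]
(array([ 0.    , -0.0004, -0.0017]), array([-0.03, -0.12, 13.78]))
```

View pics/w1.png

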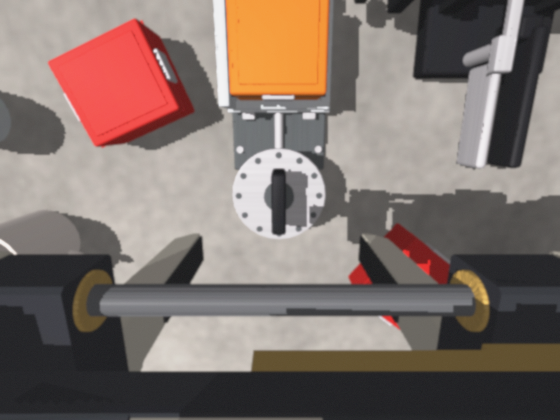

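Wrist view: the wheel disc is centred at about (279,193) with the grip bar upright. The trigger is at (480,130), the handle at (505,130), and the box at (278,45). I'll refine the wheel from this second view.

Run:
```python
from h import *
im,d,p=pickle.load(open('w1.pkl','rb'));X=cloud(d,p);hsv=cv2.cvtColor(im,cv2.COLOR_RGB2HSV)
m=(np.hypot(X[...,0]-.475,X[...,1]-.054)<.045)&(X[...,2]>.098)&(X[...,2]<.112);m[240:]=0
print('bar',cv2.minAreaRect((X[m][:,:2]*1000).astype(np.float32)),X[m][:,2].mean())
m=(np.hypot(X[...,0]-.475,X[...,1]-.054)<.055)&(X[...,2]>.058)&(X[...,2]<.068);m[240:]=0
print('disc',cv2.minEnclosingCircle((X[m][:,:2]*1000).astype(np.float32)),X[m][:,2].mean())
for u,v in((475,140),(508,140),(480,110),(515,110),(463,162),(486,162),(495,163),(520,163)): print(u,v,X[v,u].round(4),hsv[v,u])
```

```text
bar ((473.66009521484375, 55.76184844970703), (13.498260498046875, 59.11585235595703), 87.36055755615234) 0.10350565662202647
disc ((473.21875, 55.8762321472168), 49.88109588623047) 0.06213179759417849
475 140 [ 0.5225 -0.1448  0.066 ] [158   6 166]
508 140 [ 0.5208 -0.1806  0.0625] [113  24  42]
480 110 [ 0.5513 -0.147   0.0649] [158   6 166]
515 110 [ 0.5498 -0.1809  0.0657] [130  19  40]
463 162 [ 0.4987 -0.1441  0.0512] [160   5 160]
486 162 [ 0.4902 -0.2041 -0.0009] [170   7 115]
495 163 [ 0.4961 -0.179   0.0506] [120  13  39]
520 163 [ 0.4983 -0.1882  0.0731] [10 10 77]
```

Converted, 13.6 cm / 100 = 0.136, -0.17 cm / 100 = -0.0017.

>>> {"method": "move_arm", "body": {"deltas": [[[0,0,0,-0.001,-0.0017,0.06,1],[0,0,0,-0.001,-0.0017,0.12,1],[0,0,0,-0.001,-0.0017,0.136,1],[0,0,0,-0.001,-0.0017,0.136,1],[0,0,0,-0.001,-0.0017,0.136,0],[0,0,0,-0.001,-0.0017,0.136,0],[0,0,0,-0.001,-0.0017,0.136,0],[0,0,0,-0.001,-0.0017,0.136,0],[0,0,0,-0.001,-0.0017,0.136,0],[0,0,0,-0.001,-0.0017,0.136,0]]]}}

```text
t: 3.4
eef_pos: [0.4744, 0.0554, 0.0726]
ee_rot: [1.0, -0.021, -0.0, -0.0]
force: [-0.6, 0.7, 0.4]
grip_width: 0.0381
grasp_force: 0.0
```

>>> {"method": "move_arm", "body": {"deltas": [[[0,0,0,0,0,0,0],[0,0,0,0,0,0,0],[0,0,0,0,0,0,0],[0,0,0,0,0,0,0],[0,0,0,0,0,0,0],[0,0,0,0,0,0,0]]]}}

```text
t: 4.15
eef_pos: [0.4745, 0.0551, 0.0726]
ee_rot: [1.0, -0.021, -0.0, 0.0]
force: [-0.6, -4.6, 0.8]
grip_width: 0.014
grasp_force: 30.0
```

Converted, -1.5 rad / 2.0944 = -0.7162.

>>> {"method": "move_arm", "body": {"deltas": [[[0,0,-0.0477,0,0,0,0],[0,0,-0.0955,0,0,0,0],[0,0,-0.1432,0,0,0,0],[0,0,-0.191,0,0,0,0],[0,0,-0.2387,0,0,0,0],[0,0,-0.2865,0,0,0,0],[0,0,-0.3342,0,0,0,0],[0,0,-0.382,0,0,0,0],[0,0,-0.4297,0,0,0,0],[0,0,-0.4775,0,0,0,0],[0,0,-0.5252,0,0,0,0],[0,0,-0.573,0,0,0,0],[0,0,-0.6207,0,0,0,0],[0,0,-0.6685,0,0,0,0],[0,0,-0.7162,0,0,0,0],[0,0,-0.7162,0,0,0,0]]]}}

```text
t: 6.15
eef_pos: [0.474, 0.0556, 0.0726]
ee_rot: [0.745, 0.667, -0.0, -0.001]
force: [-5.1, 0.6, 2.5]
grip_width: 0.0142
grasp_force: 30.0
```

```bash
cat > bx.py <<'E'
from h import *
import sys
for n in('top','scene'):
    im,d,p=grab(n); pickle.dump((im,d,p),open(n+sys.argv[1]+'.pkl','wb')); X=cloud(d,p); hsv=cv2.cvtColor(im,cv2.COLOR_RGB2HSV)
    m=((hsv[...,0]>4)&(hsv[...,0]<20)&(hsv[...,1]>150)&(hsv[...,2]>60)&(abs(X[...,2]-.082)<.008)&(abs(X[...,1]-.05)<.08)&(X[...,0]>.5))
    P=X[m]; print(n,P.mean(0),cv2.minAreaRect((P[:,:2]*1000).astype(np.float32)))
o=env.get_obs();print(o['t'],o['joints'].round(3),o['force'].round(1),o['moment'].round(2),o['grip_width'],o['grasp_force'])
E
python3 bx.py 1
```

```text
top [0.6480248  0.04513948 0.08303495] ((649.6148681640625, 45.18208694458008), (86.96682739257812, 96.41248321533203), 87.85208129882812)
scene [0.65622643 0.04567886 0.08105009] ((653.1015014648438, 47.08367919921875), (89.0089340209961, 99.8900146484375), 87.54167175292969)
6.25 [ 6.300e-02 -2.490e-01  2.028e+00  1.000e-03  1.363e+00  1.760e-01] [-5.1 -0.9  2.8] [-0.16  0.68  0.14] 0.013806499679017398 30.00196248292923
```

Converted, -15 cm / 100 = -0.15, -12 cm / 100 = -0.12, -0.85 rad / 2.0944 = -0.4058.

>>> {"method": "move_arm", "body": {"deltas": [[[0,0,-0.0477,0,0,0,0],[0,0,-0.0955,0,0,0,0],[0,0,-0.1432,0,0,0,0],[0,0,-0.191,0,0,0,0],[0,0,-0.2387,0,0,0,0],[0,0,-0.2865,0,0,0,0],[0,0,-0.3342,0,0,0,0],[0,0,-0.382,0,0,0,0],[0,0,-0.4058,0,0,0,0],[0,0,-0.4058,0,0,0,0],[0,0,-0.4058,0,0,0,0.6],[0,0,-0.4058,0,0,0,0.6],[0,0,-0.4058,0,0,0,0.6],[0,0,-0.4058,0,0,0,0.6],[0,0,-0.4058,0,0,-0.06,0.6],[0,0,-0.4058,0,0,-0.12,0.6],[0,0,-0.4058,0,0,-0.15,0.6],[0,0,-0.4058,0,0,-0.15,0.6]]]}}

```text
t: 8.5
eef_pos: [0.4752, 0.0554, 0.2251]
ee_rot: [0.405, 0.914, 0.001, 0.002]
force: [-0.4, -0.5, -0.3]
grip_width: 0.0558
grasp_force: 0.0
```

```bash
python3 bx.py 2
python3 - <<'E'
from h import *
o=env.get_obs();p=env.camera_params('wrist')
Rt=Ro.from_quat(o['ee_rot']);c=-np.array(p['R']).T@p['t']
print(o['eef_pos'],o['ee_rot'],'cam offset in tool',Rt.inv().apply(c-o['eef_pos']),'cam axes in tool\n',(Rt.inv().as_matrix()@np.array(p['R']).T).round(3))
print(p['mtx'])
E
```

```text
top [0.66309927 0.04539388 0.08298796] ((663.3694458007812, 44.86870574951172), (87.34550476074219, 93.22773742675781), 88.9520034790039)
scene [0.67130065 0.04520665 0.08114938] ((667.9588623046875, 46.65939712524414), (89.22318267822266, 100.23049926757812), 87.36196899414062)
8.6 [ 0.063 -0.325  1.843  0.     1.623 -0.674] [-0.2  0.3 -0.5] [ 0.01 -0.13  0.01] 0.05581239397859859 0.0
[0.47431891 0.05538762 0.22195065] [ 4.04918621e-01  9.14352695e-01 -8.97325549e-05 -2.24623088e-04] cam offset in tool [ 0.07093637 -0.00071349 -0.16511335] cam axes in tool
 [[-0.    -0.967 -0.253]
 [ 1.    -0.     0.001]
 [-0.001 -0.253  0.967]]
[[298.79781933   0.         280.62805209]
 [  0.         298.79781933 204.65258411]
 [  0.           0.           1.        ]]
```

Run:
```python
from h import *
print(todelta([.68,-.01,.225],88))
```

```text
(array([-2.000e-04, -5.000e-04, -7.989e-01]), array([-18.67,  10.84,  -0.31]))
```

Converted, -18.7 cm / 100 = -0.187, -13.5 cm / 100 = -0.135, -0.8 rad / 2.0944 = -0.382.

>>> {"method": "move_arm", "body": {"deltas": [[[0,0,-0.0859,-0.045,0.027,0,0.6],[0,0,-0.1719,-0.09,0.054,0,0.6],[0,0,-0.2578,-0.135,0.081,0,0.6],[0,0,-0.3438,-0.187,0.108,0,0.6],[0,0,-0.382,-0.187,0.108,0,0.6],[0,0,-0.382,-0.187,0.108,0,0.6],[0,0,-0.382,-0.187,0.108,0,0.6]]]}}

```text
t: 9.48
eef_pos: [0.6796, -0.0103, 0.2222]
ee_rot: [0.018, 1.0, 0.0, -0.0]
force: [0.2, 0.2, 0.2]
grip_width: 0.0557
grasp_force: 0.0
```

Run:
```python
from h import *
im,d,p=grab('wrist'); save('w2',im); pickle.dump((im,d,p),open('w2.pkl','wb'))
```

```text
(no output)
```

View pics/w2.png

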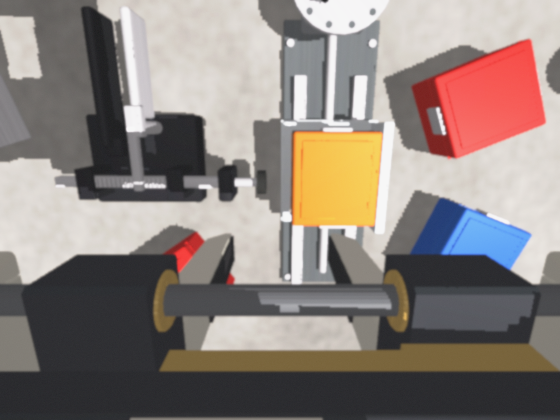

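The wrist view shows the pad at (262,182), its bar along row ~182, the box at columns 292–382 and rows 132–227, the trigger at (137,60) and the handle at (100,60).

```bash
cat > rel.py <<'E'
from h import *
import sys
im,d,p=pickle.load(open(sys.argv[1],'rb'));X=cloud(d,p);hsv=cv2.cvtColor(im,cv2.COLOR_RGB2HSV)
m=((hsv[...,0]>4)&(hsv[...,0]<22)&(hsv[...,1]>140)&(hsv[...,2]>90)&(abs(X[...,2]-.082)<.006));m[235:]=0
pts=cv2.findContours(m.astype(np.uint8),cv2.RETR_EXTERNAL,cv2.CHAIN_APPROX_NONE)[0]
c=max(pts,key=cv2.contourArea)[:,0]
W=np.array([ray(p,u,v,.082)[:2]*1000 for u,v in c],np.float32); r=cv2.minAreaRect(W);print('box',r,X[m][:,2].mean())
np.set_printoptions(linewidth=160)
for u in (60,66,72,76,105,130,152,160,208,214,232,240,246,250,256,259,262,264):
    q=[(v,*(X[v,u]*1000)) for v in range(140,225) if X[v,u,2]>.035]
    q=np.array(q)
    if len(q): 
        t=q[q[:,3]>q[:,3].max()-7]; print(u,'top z %.1f'%q[:,3].max(),'rows',t[0,0],t[-1,0],'x %.1f..%.1f mid %.1f y %.1f'%(t[:,1].min(),t[:,1].max(),(t[:,1].min()+t[:,1].max())/2,np.median(t[:,2])))
for nm,lo,hi in(('handle',-.21,-.165),('trigger',-.165,-.12)):
    s=(X[...,2]>.071)&(X[...,2]<.079)&(X[...,1]>lo)&(X[...,1]<hi)&(X[...,0]<.575)&(X[...,0]>.45);s[240:]=0
    Q=X[s]
    if len(Q)>20:
        L=cv2.fitLine((Q[:,:2]*1000).astype(np.float32),cv2.DIST_HUBER,0,.01,.01).ravel();print(nm,len(Q),L,np.degrees(np.arctan(L[1]/L[0])),cv2.minAreaRect((Q[:,:2]*1000).astype(np.float32)),Q.max(0),Q.min(0))
E
python3 rel.py w2.pkl
```

```text
box ((664.20263671875, 46.766048431396484), (88.43618774414062, 98.26072692871094), 87.70027160644531) 0.08188238944178519
60 top z 55.9 rows 176.0 186.0 x 654.1..665.0 mid 659.6 y -258.0
66 top z 387.4 rows 147.0 147.0 x 608.6..608.6 mid 608.6 y -7.5
72 top z 55.6 rows 176.0 186.0 x 654.4..665.5 mid 660.0 y -244.3
76 top z 387.4 rows 143.0 149.0 x 608.6..608.6 mid 608.6 y -7.5
105 top z 75.4 rows 140.0 146.0 x 615.7..621.9 mid 618.8 y -188.4
130 top z 387.4 rows 212.0 212.0 x 608.6..608.6 mid 608.6 y -7.5
152 top z 56.2 rows 177.0 187.0 x 658.3..669.8 mid 664.1 y -154.2
160 top z 58.6 rows 177.0 187.0 x 658.8..670.1 mid 664.5 y -144.8
208 top z 55.8 rows 177.0 187.0 x 660.7..672.1 mid 666.4 y -91.1
214 top z 56.2 rows 177.0 187.0 x 661.0..672.4 mid 666.7 y -84.5
232 top z 71.2 rows 170.0 200.0 x 652.3..684.8 mid 668.5 y -61.9
240 top z 54.5 rows 178.0 185.0 x 663.7..671.3 mid 667.5 y -55.4
246 top z 55.3 rows 178.0 185.0 x 664.0..671.6 mid 667.8 y -48.6
250 top z 54.9 rows 178.0 185.0 x 663.9..671.7 mid 667.8 y -44.0
256 top z 63.2 rows 177.0 186.0 x 661.7..671.4 mid 666.6 y -36.5
259 top z 63.9 rows 174.0 192.0 x 658.7..679.0 mid 668.9 y -33.3
262 top z 63.6 rows 174.0 193.0 x 658.8..680.7 mid 669.7 y -30.0
264 top z 387.4 rows 144.0 144.0 x 608.6..608.6 mid 608.6 y -7.5
handle 1066 [ 9.9933928e-01 -3.6346246e-02  5.3333276e+02 -1.8505739e+02] -2.0829453 ((534.3754272460938, -185.70138549804688), (12.395452499389648, 81.32818603515625), 87.72178649902344) [ 0.57495512 -0.17862437  0.07642593] [ 0.49368536 -0.19276459  0.07100565]
trigger 846 [ 9.9925429e-01 -3.8611308e-02  5.3418695e+02 -1.5018225e+02] -2.2128148 ((535.0817260742188, -150.7369384765625), (10.263167381286621, 80.06829833984375), 88.21087646484375) [ 0.57496434 -0.14498228  0.07594681] [ 0.49505018 -0.15703349  0.07100118]
```

The jaw axis extended to the box's y gives x ≈ 671.9 mm, against the box at 664.2 mm. That needs about 7.8 mm more, or 0.43 rad, so I'll regrasp the wheel.

Run:
```python
from h import *
print(todelta([.4744,.0552,.222],42.2))
```

```text
(array([ 1.000e-04, -0.000e+00,  7.991e-01]), array([20.73,  5.82,  0.06]))
```

Converted, 20.7 cm / 100 = 0.207, 15 cm / 100 = 0.15, 0.8 rad / 2.0944 = 0.382.

>>> {"method": "move_arm", "body": {"deltas": [[[0,0,0.0859,0.05,0.014,0,0.6],[0,0,0.1719,0.1,0.028,0,0.6],[0,0,0.2578,0.15,0.042,0,0.6],[0,0,0.3438,0.207,0.058,0,0.6],[0,0,0.382,0.207,0.058,0,0.6],[0,0,0.382,0.207,0.058,0,0.6],[0,0,0.382,0.207,0.058,0.06,0.6],[0,0,0.382,0.207,0.058,0.12,0.6],[0,0,0.382,0.207,0.058,0.15,0.6],[0,0,0.382,0.207,0.058,0.15,0.6],[0,0,0.382,0.207,0.058,0.15,0],[0,0,0.382,0.207,0.058,0.15,0],[0,0,0.382,0.207,0.058,0.15,0],[0,0,0.382,0.207,0.058,0.15,0],[0,0,0.382,0.207,0.058,0.15,0],[0,0,0.382,0.207,0.058,0.15,0],[0,0,0.382,0.207,0.058,0.15,0],[0,0,0.382,0.207,0.058,0.15,0]]]}}

```text
t: 11.78
eef_pos: [0.4749, 0.0541, 0.0729]
ee_rot: [0.405, 0.914, -0.0, -0.0]
force: [-5.2, -4.1, 4.5]
grip_width: 0.0139
grasp_force: 30.0
```

Gripped. I'll turn 0.43 rad, release, rise and return to the viewing pose.

Converted, -18.7 cm / 100 = -0.187, -16 cm / 100 = -0.16, -0.43 rad / 2.0944 = -0.2053.

>>> {"method": "move_arm", "body": {"deltas": [[[0,0,-0.0477,0,0,0,0],[0,0,-0.0955,0,0,0,0],[0,0,-0.1432,0,0,0,0],[0,0,-0.191,0,0,0,0],[0,0,-0.2053,0,0,0,0],[0,0,-0.2053,0,0,0,0],[0,0,-0.2053,0,0,0,0],[0,0,-0.2053,0,0,0,0.6],[0,0,-0.2053,0,0,0,0.6],[0,0,-0.2053,0,0,0,0.6],[0,0,-0.2053,0,0,0,0.6],[0,0,-0.2053,0,0,-0.06,0.6],[0,0,-0.2053,0,0,-0.12,0.6],[0,0,-0.2053,0,0,-0.15,0.6],[0,0,-0.2865,-0.06,0.035,-0.15,0.6],[0,0,-0.382,-0.11,0.065,-0.15,0.6],[0,0,-0.382,-0.16,0.095,-0.15,0.6],[0,0,-0.382,-0.187,0.108,-0.15,0.6],[0,0,-0.382,-0.187,0.108,-0.15,0.6],[0,0,-0.382,-0.187,0.108,-0.15,0.6]]]}}

```text
t: 14.28
eef_pos: [0.6804, -0.0112, 0.2225]
ee_rot: [0.017, 1.0, 0.0, -0.0]
force: [0.9, 1.1, 0.4]
grip_width: 0.0557
grasp_force: 0.0
```

```bash
python3 - <<'E'
from h import *
im,d,p=grab('wrist'); save('w3',im); pickle.dump((im,d,p),open('w3.pkl','wb'))
E
python3 rel.py w3.pkl; python3 bx.py 3
```

```text
box ((671.8915405273438, 46.43352508544922), (88.38656616210938, 98.44569396972656), 87.65689849853516) 0.0818928104825442
60 top z 387.7 rows 195.0 195.0 x 609.4..609.4 mid 609.4 y -8.6
66 top z 387.7 rows 217.0 217.0 x 609.4..609.4 mid 609.4 y -8.6
72 top z 56.7 rows 175.0 185.0 x 654.5..665.7 mid 660.1 y -245.1
76 top z 71.2 rows 168.0 178.0 x 644.7..655.6 mid 650.2 y -228.5
105 top z 75.0 rows 140.0 145.0 x 616.9..622.0 mid 619.4 y -189.5
130 top z 85.1 rows 140.0 152.0 x 617.5..629.2 mid 623.3 y -159.6
152 top z 57.0 rows 175.0 186.0 x 657.9..670.0 mid 663.9 y -154.9
160 top z 59.1 rows 176.0 186.0 x 658.6..669.6 mid 664.1 y -145.0
208 top z 55.8 rows 176.0 186.0 x 660.5..672.1 mid 666.3 y -92.3
214 top z 56.1 rows 176.0 186.0 x 661.0..672.3 mid 666.6 y -85.3
232 top z 73.3 rows 168.0 199.0 x 650.7..684.3 mid 667.5 y -62.5
240 top z 54.3 rows 177.0 185.0 x 663.4..672.9 mid 668.1 y -56.3
246 top z 54.8 rows 177.0 185.0 x 663.9..673.1 mid 668.5 y -49.6
250 top z 54.2 rows 177.0 185.0 x 664.0..673.0 mid 668.5 y -45.1
256 top z 55.2 rows 177.0 185.0 x 664.1..673.1 mid 668.6 y -38.2

[... 412 characters left out ...]
600616] [ 0.49423901 -0.19299616  0.0710015 ]
trigger 849 [ 9.9914426e-01 -4.1361734e-02  5.3401068e+02 -1.5028935e+02] -2.370529 ((535.1177978515625, -150.62393188476562), (9.978276252746582, 78.94237518310547), 87.45691680908203) [ 0.57459868 -0.14446719  0.07592849] [ 0.49566889 -0.15726419  0.07100532]
top [0.70228222 0.03551595 0.08327821] ((703.3562622070312, 37.29109191894531), (71.7463607788086, 30.543418884277344), 88.46456909179688)
scene [0.67888818 0.04482551 0.08106992] ((675.4061279296875, 46.2943229675293), (89.46051025390625, 100.55807495117188), 87.51362609863281)
14.425 [-0.054  0.126  1.423  0.     1.592 -1.591] [ 0.6  0.8 -0.7] [ 0.05 -0.14 -0.05] 0.055869150747807655 0.0
```

The box (671.9) now lies on the jaw axis (≈672.1), so it is in line. The handle and trigger are 34.7 mm apart, which matches the text's 35 mm. Next I go to the squeeze point at about (0.523, -0.178).

Run:
```python
from h import *
print(todelta([.523,-.178,.040],87.7))
```

```text
(array([0.    , 0.0007, 0.0067]), array([ 15.17, -17.21,  18.31]))
```

Converted, -17.2 cm / 100 = -0.172, -13.5 cm / 100 = -0.135, 0.006 rad / 2.0944 = 0.0029.

>>> {"method": "move_arm", "body": {"deltas": [[[0,0,0.0029,0.04,-0.045,0,1],[0,0,0.0029,0.08,-0.09,0,1],[0,0,0.0029,0.12,-0.135,0,1],[0,0,0.0029,0.152,-0.172,0,1],[0,0,0.0029,0.152,-0.172,0,1],[0,0,0.0029,0.152,-0.172,0.04,1],[0,0,0.0029,0.152,-0.172,0.08,1],[0,0,0.0029,0.152,-0.172,0.08,1]]]}}

```text
t: 15.42
eef_pos: [0.5222, -0.1769, 0.1403]
ee_rot: [0.02, 1.0, 0.001, -0.002]
force: [0.5, 0.4, 0.2]
grip_width: 0.0932
grasp_force: 0.0
```

Run:
```python
from h import *
im,d,p=grab('wrist'); save('w4',im); pickle.dump((im,d,p),open('w4.pkl','wb'))
X=cloud(d,p)
for nm,lo,hi in(('handle',-.21,-.168),('trigger',-.165,-.12)):
    s=(X[...,2]>.07)&(X[...,2]<.08)&(X[...,1]>lo)&(X[...,1]<hi)&(X[...,0]<.575)&(X[...,0]>.45);s[230:]=0
    Q=X[s]; print(nm,len(Q)); 
    if len(Q)>20:
        L=cv2.fitLine((Q[:,:2]*1000).astype(np.float32),cv2.DIST_HUBER,0,.01,.01).ravel();print(L,np.degrees(np.arctan(L[1]/L[0])),cv2.minAreaRect((Q[:,:2]*1000).astype(np.float32)),Q.min(0))
print(todelta([.523,-.178,.040],87.7),env.get_obs()['eef_pos'])
```

```text
handle 686
[ 9.9894810e-01 -4.5855734e-02  5.1207495e+02 -1.8537688e+02] -2.6282616 ((512.7257690429688, -185.50657653808594), (11.61072063446045, 40.25395965576172), 87.26024627685547) [ 0.49258595 -0.19220627  0.07008647]
trigger 570
[ 9.9947596e-01 -3.2369327e-02  5.1364441e+02 -1.5098703e+02] -1.8549497 ((514.6116333007812, -150.6465606689453), (9.88309097290039, 39.98019027709961), 88.6421127319336) [ 0.4946585  -0.15590561  0.07007558]
(array([ 0.0005, -0.0011,  0.0011]), array([-1.000e-02, -7.000e-02,  1.028e+01])) [ 0.52307026 -0.17739881  0.14275696]
```

View pics/w4.png

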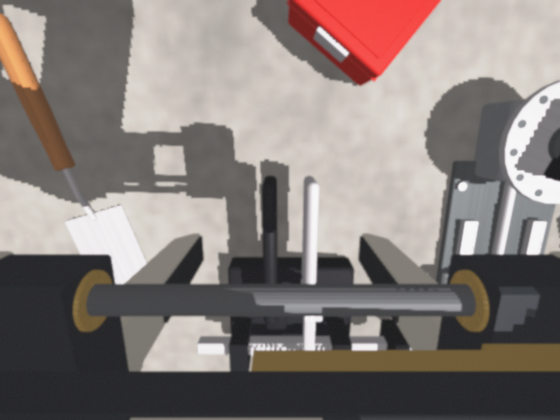

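The wrist view shows the handle (270,220) and trigger (312,230) lying between the open fingers. I'll descend and first close only until near contact, then squeeze in steps.

Converted, 10.3 cm / 100 = 0.103, 8 cm / 100 = 0.08.

>>> {"method": "move_arm", "body": {"deltas": [[[0,0,0,0,-0.0005,0.04,1],[0,0,0,0,-0.0005,0.08,1],[0,0,0,0,-0.0005,0.103,1],[0,0,0,0,-0.0005,0.103,1],[0,0,0,0,-0.0005,0.103,0.75],[0,0,0,0,-0.0005,0.103,0.75],[0,0,0,0,-0.0005,0.103,0.75],[0,0,0,0,-0.0005,0.103,0.75]]]}}

```text
t: 16.48
eef_pos: [0.5232, -0.1788, 0.04]
ee_rot: [0.02, 1.0, -0.0, 0.0]
force: [-0.9, 0.4, 1.0]
grip_width: 0.0699
grasp_force: 0.0
```

```bash
cat > pad.py <<'E'
from h import *
import sys
o=env.get_obs();print('t',o['t'],o['eef_pos'].round(4),'F',o['force'].round(2),'w',round(float(o['grip_width']),4),'gf',round(float(o['grasp_force']),2))
for n in('top','scene'):
    im,d,p=grab(n); pickle.dump((im,d,p),open(n+sys.argv[1]+'.pkl','wb')); X=cloud(d,p); hsv=cv2.cvtColor(im,cv2.COLOR_RGB2HSV)
    # jaw head & pad profile: dark points above 42mm, along clamp y
    yc=X[...,1]+(X[...,0]-.668)*.041
    m=(abs(X[...,0]-.669)<.025)&(yc>-.10)&(yc<.06)&(hsv[...,2]<95)&(hsv[...,1]<90)
    hd=m&(X[...,2]>.058)&(X[...,2]<.08); 
    h,e=np.histogram(yc[hd]*1000,np.arange(-100,8,4)); print(n,'hist',dict(zip(e[:-1].astype(int).tolist(),h.tolist())))
    b=((hsv[...,0]>4)&(hsv[...,0]<22)&(hsv[...,1]>140)&(abs(X[...,2]-.082)<.007)&(abs(X[...,1]-.05)<.08)&(X[...,0]>.5))
    r=cv2.minAreaRect((X[b][:,:2]*1000).astype(np.float32)) if b.sum()>50 else 0; print('box',r)
E
python3 pad.py 4
```

```text
t 16.475 [ 0.5232 -0.1788  0.04  ] F [-0.93  0.38  0.96] w 0.0699 gf 0.0
top hist {-100: 0, -96: 0, -92: 0, -88: 0, -84: 4, -80: 13, -76: 19, -72: 20, -68: 14, -64: 0, -60: 0, -56: 0, -52: 0, -48: 0, -44: 0, -40: 12, -36: 8, -32: 8, -28: 0, -24: 0, -20: 0, -16: 0, -12: 0, -8: 0, -4: 0, 0: 0}
box ((672.052734375, 44.556034088134766), (87.85307312011719, 95.99170684814453), 88.27703857421875)
scene hist {-100: 0, -96: 0, -92: 0, -88: 0, -84: 0, -80: 21, -76: 28, -72: 27, -68: 26, -64: 9, -60: 0, -56: 0, -52: 0, -48: 0, -44: 0, -40: 2, -36: 12, -32: 13, -28: 3, -24: 0, -20: 0, -16: 0, -12: 0, -8: 0, -4: 0, 0: 0}
box ((675.5921020507812, 46.210201263427734), (89.44615936279297, 100.31501007080078), 87.5022964477539)
```

```bash
cat > pad.py <<'E'
from h import *
import sys
o=env.get_obs();print('t',o['t'],o['eef_pos'].round(4),'F',o['force'].round(2),'w',round(float(o['grip_width']),4),'gf',round(float(o['grasp_force']),2))
for n in('top','scene'):
    if len(sys.argv)>2: im,d,p=pickle.load(open(n+sys.argv[1]+'.pkl','rb'))
    else: im,d,p=grab(n); pickle.dump((im,d,p),open(n+sys.argv[1]+'.pkl','wb'))
    X=cloud(d,p); hsv=cv2.cvtColor(im,cv2.COLOR_RGB2HSV)
    yc=(X[...,1]+(X[...,0]-.668)*.041)*1000
    m=(abs(X[...,0]-.669)<.025)&(yc>-100)&(yc<30)&(hsv[...,2]<95)&(hsv[...,1]<90)&(X[...,2]>.056)&(X[...,2]<.08)
    s=np.sort(yc[m]); g=np.diff(s[len(s)//2:]); 
    # split at biggest gap
    k=np.argmax(np.diff(s)); a,b=s[:k+1],s[k+1:]
    bm=((hsv[...,0]>4)&(hsv[...,0]<22)&(hsv[...,1]>140)&(abs(X[...,2]-.082)<.007)&(abs(X[...,1]-.05)<.08)&(X[...,0]>.5))
    r=cv2.minAreaRect((X[bm][:,:2]*1000).astype(np.float32))
    pc=lambda q:np.percentile(q,[5,50,95]).round(1).tolist()
    print(n,'head',len(a),pc(a),'mean %.1f'%a.mean(),'pad',len(b),pc(b),'mean %.1f'%b.mean(),'sep %.1f'%(b.mean()-a.mean()),'box',np.round(r[0],1),'boxminY %.1f'%np.percentile(yc[bm],2))
E
python3 pad.py 4 r
```

```text
t 16.575 [ 0.5231 -0.1787  0.0398] F [-0.13  0.57 -0.65] w 0.0699 gf 0.0
top head 71 [-79.2, -72.2, -65.6] mean -72.2 pad 30 [-39.2, -34.3, -30.9] mean -34.7 sep 37.5 box [672.1  44.6] boxminY 2.8
scene head 114 [-77.9, -71.2, -63.6] mean -71.0 pad 38 [-36.7, -32.2, -27.2] mean -32.1 sep 38.9 box [675.6  46.2] boxminY 3.3
```

>>> {"method": "move_arm", "body": {"deltas": [[[0,0,0,0,0,0,0.65],[0,0,0,0,0,0,0.55],[0,0,0,0,0,0,0.45],[0,0,0,0,0,0,0.35],[0,0,0,0,0,0,0.29],[0,0,0,0,0,0,0.29],[0,0,0,0,0,0,0.29]]]}}

```text
t: 17.45
eef_pos: [0.5235, -0.1787, 0.0396]
ee_rot: [0.02, 1.0, -0.0, 0.0]
force: [6.0, 0.0, -3.3]
grip_width: 0.0271
grasp_force: 7.2
```

```bash
python3 pad.py 5
```

```text
t 17.45 [ 0.5235 -0.1787  0.0396] F [ 6.    0.   -3.29] w 0.0271 gf 7.22
top head 70 [-64.7, -58.4, -51.9] mean -58.5 pad 29 [-25.5, -20.7, -17.2] mean -21.1 sep 37.4 box [671.8  44.3] boxminY 2.8
scene head 118 [-64.2, -57.2, -49.3] mean -57.1 pad 37 [-22.6, -18.4, -13.8] mean -18.4 sep 38.7 box [675.9  46.2] boxminY 3.5
```

The jaw moved 13.8 mm with the stem free, leaving a gap of about 15 mm. Second full stroke (at most 15 mm).

>>> {"method": "move_arm", "body": {"deltas": [[[0,0,0,0,0,0,0.4],[0,0,0,0,0,0,0.5],[0,0,0,0,0,0,0.6],[0,0,0,0,0,0,0.75],[0,0,0,0,0,0,0.75],[0,0,0,0,0,0,0.75],[0,0,0,0,0,0,0.65],[0,0,0,0,0,0,0.55],[0,0,0,0,0,0,0.45],[0,0,0,0,0,0,0.35],[0,0,0,0,0,0,0.29],[0,0,0,0,0,0,0.29],[0,0,0,0,0,0,0.29]]]}}

```text
t: 19.18
eef_pos: [0.5235, -0.1787, 0.0397]
ee_rot: [0.02, 1.0, -0.0, 0.001]
force: [5.7, 1.9, -2.4]
grip_width: 0.0274
grasp_force: 6.9
```

```bash
python3 pad.py 6
```

```text
t 19.175 [ 0.5235 -0.1787  0.0397] F [ 5.68  1.94 -2.4 ] w 0.0274 gf 6.88
top head 65 [-55.7, -48.2, -41.7] mean -48.5 pad 32 [-15.3, -10.6, -6.3] mean -10.7 sep 37.8 box [672.1  44.3] boxminY 2.8
scene head 122 [-54.0, -47.4, -39.5] mean -47.3 pad 28 [-12.9, -9.8, -6.8] mean -9.9 sep 37.4 box [675.9  46.2] boxminY 3.5
```

Another 10 mm, and the gap is now about 5–6 mm. A third stroke gives 10 mm (15 at most), which would compress the stem well under 11 mm, so it is safe.

>>> {"method": "move_arm", "body": {"deltas": [[[0,0,0,0,0,0,0.4],[0,0,0,0,0,0,0.5],[0,0,0,0,0,0,0.6],[0,0,0,0,0,0,0.75],[0,0,0,0,0,0,0.75],[0,0,0,0,0,0,0.75],[0,0,0,0,0,0,0.65],[0,0,0,0,0,0,0.55],[0,0,0,0,0,0,0.45],[0,0,0,0,0,0,0.4],[0,0,0,0,0,0,0.35],[0,0,0,0,0,0,0.29],[0,0,0,0,0,0,0.29],[0,0,0,0,0,0,0.29]]]}}

```text
t: 21.02
eef_pos: [0.5236, -0.1787, 0.0397]
ee_rot: [0.02, 1.0, -0.0, 0.001]
force: [5.9, 0.5, -2.9]
grip_width: 0.0272
grasp_force: 8.7
```

```bash
python3 pad.py 7
```

```text
t 21.025 [ 0.5236 -0.1787  0.0397] F [ 5.91  0.54 -2.9 ] w 0.0272 gf 8.66
top head 68 [-44.8, -38.6, -32.5] mean -38.5 pad 24 [-7.3, -4.2, -0.9] mean -4.4 sep 34.1 box [672.3  44.8] boxminY 4.4
scene head 119 [-44.3, -37.5, -29.8] mean -37.4 pad 29 [-6.7, -3.8, 1.0] mean -3.2 sep 34.3 box [676.   47.8] boxminY 4.9
```

The stem is in by about 3.5–4 mm and the box is backed by the fence. The last stroke needs about 6 mm more, so I'll first squeeze partly and check.

>>> {"method": "move_arm", "body": {"deltas": [[[0,0,0,0,0,0,0.4],[0,0,0,0,0,0,0.5],[0,0,0,0,0,0,0.6],[0,0,0,0,0,0,0.75],[0,0,0,0,0,0,0.75],[0,0,0,0,0,0,0.75],[0,0,0,0,0,0,0.65],[0,0,0,0,0,0,0.6],[0,0,0,0,0,0,0.55],[0,0,0,0,0,0,0.5],[0,0,0,0,0,0,0.48],[0,0,0,0,0,0,0.48],[0,0,0,0,0,0,0.48]]]}}

```text
t: 22.75
eef_pos: [0.5233, -0.1778, 0.0397]
ee_rot: [0.02, 1.0, 0.001, 0.0]
force: [2.2, 8.2, 0.6]
grip_width: 0.0451
grasp_force: 4.5
```

```bash
python3 pad.py 8
```

```text
t 22.75 [ 0.5233 -0.1778  0.0397] F [2.21 8.15 0.58] w 0.0451 gf 4.55
top head 71 [-42.9, -36.6, -30.3] mean -36.6 pad 23 [-7.1, -4.0, -1.0] mean -4.0 sep 32.6 box [672.3  44.8] boxminY 4.3
scene head 122 [-42.1, -35.6, -27.6] mean -35.5 pad 30 [-6.3, -3.3, 1.2] mean -2.9 sep 32.5 box [675.9  48.1] boxminY 4.9
```

>>> {"method": "move_arm", "body": {"deltas": [[[0,0,0,0,0,0,0.46],[0,0,0,0,0,0,0.44],[0,0,0,0,0,0,0.42],[0,0,0,0,0,0,0.4],[0,0,0,0,0,0,0.385],[0,0,0,0,0,0,0.385],[0,0,0,0,0,0,0.385],[0,0,0,0,0,0,0.385]]]}}

```text
t: 23.85
eef_pos: [0.5237, -0.1775, 0.0397]
ee_rot: [0.02, 1.0, 0.001, 0.001]
force: [4.9, 11.5, -0.8]
grip_width: 0.0359
grasp_force: 5.5
```

```bash
python3 pad.py 9
python3 - <<'E'
from h import *
im,d,p=pickle.load(open('w3.pkl','rb'));X=cloud(d,p)
for u in range(262,272):
    s=[(v,X[v,u]) for v in range(174,192) if .05<X[v,u,2]<.07]
    print(u,len(s),np.mean([q[1] for q in s],axis=0).round(4) if s else '')
im,d,p=pickle.load(open('scene9.pkl','rb')); save('s9',cv2.resize(im[190:290,170:350],None,fx=4,fy=4,interpolation=cv2.INTER_CUBIC))
E
```

```text
t 23.85 [ 0.5237 -0.1775  0.0397] F [ 4.93 11.54 -0.76] w 0.0359 gf 5.5
top head 78 [-41.6, -34.3, -27.6] mean -34.4 pad 23 [-7.0, -4.0, -1.0] mean -4.0 sep 30.4 box [672.7  44.9] boxminY 4.5
scene head 119 [-38.9, -32.6, -24.6] mean -32.4 pad 29 [-6.0, -2.6, 1.1] mean -2.6 sep 29.9 box [675.7  47.5] boxminY 4.8
262 18 [ 0.6689 -0.031   0.0611]
263 18 [ 0.6688 -0.0298  0.0617]
264 18 [ 0.6689 -0.0288  0.0613]
265 18 [ 0.669  -0.0277  0.0614]
266 18 [ 0.6697 -0.0268  0.0575]
267 0 
268 0 
269 0 
270 0 
271 0
```

View pics/s9.png

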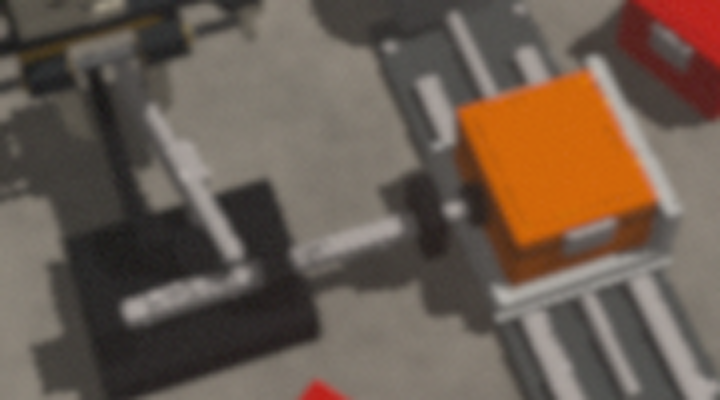

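The crop shows the pad on the box at (475,200), still with a clear stretch of stem behind it. The estimates put the stem at about 8–8.8 mm, so I'll squeeze roughly 1.5 mm more.

>>> {"method": "move_arm", "body": {"deltas": [[[0,0,0,0,0,0,0.37],[0,0,0,0,0,0,0.35],[0,0,0,0,0,0,0.35],[0,0,0,0,0,0,0.35],[0,0,0,0,0,0,0.35]]]}}

```text
t: 24.58
eef_pos: [0.5239, -0.1774, 0.0397]
ee_rot: [0.02, 1.0, 0.001, 0.001]
force: [7.1, 13.0, -0.6]
grip_width: 0.0329
grasp_force: 5.8
```

```bash
for i in a b; do python3 pad.py $i; done
```

```text
t 24.575 [ 0.5239 -0.1774  0.0397] F [ 7.13 13.01 -0.63] w 0.0329 gf 5.85
top head 77 [-39.7, -33.1, -25.5] mean -32.9 pad 23 [-7.0, -4.1, -1.0] mean -4.1 sep 28.7 box [672.3  44.8] boxminY 4.4
scene head 115 [-37.9, -31.5, -24.3] mean -31.3 pad 30 [-6.0, -2.9, 1.4] mean -2.6 sep 28.7 box [676.2  48.2] boxminY 4.9
t 24.675 [ 0.5239 -0.1774  0.0397] F [ 7.97 12.9  -0.78] w 0.0327 gf 5.85
top head 78 [-39.6, -33.0, -25.5] mean -32.8 pad 23 [-6.9, -4.0, -0.9] mean -4.0 sep 28.8 box [672.5  44.7] boxminY 4.4
scene head 116 [-37.9, -31.5, -24.4] mean -31.5 pad 30 [-6.0, -3.3, 1.6] mean -2.8 sep 28.7 box [676.   48.1] boxminY 5.0
```

The two views give 8.7 mm and 10.1 mm, and the jaw travel less the initial gap gives 10.1 mm, so the stem is in about 10 mm and steady. The box is in line, so I'm handing in while still holding the trigger.

```bash
python3 -c "
from bench import env
print(env.finish_job())"
```

```text
the job is handed in; nothing more can be done
None
```

I turned the wheel about 2.8 rad to bring the box within about 1 mm of the clamp's line, pumped the trigger until the spring stem was in about 10 mm (estimates 8.7–10.1 mm), and handed the job in at about 25 s still holding the trigger squeezed; no verdict was returned.

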